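Stack the blot boxes on the shaker and clamp the column

ROBOT

A 6-joint arm with a two-finger parallel gripper is mounted at the origin on the work surface. World frame = base frame: x ahead of the robot, y to its left, z up, the work surface at z = 0. Lengths are in mm, angles in rad, forces in N, time in s.
With the tool pointing down it reaches from about 300 to 775 mm from the base axis. Payload 14.6 kg.
Tool frame: the origin (TCP) lies at the very end of the fingers, on their centre line; the grasp point (between the pads) lies 19 mm behind it (grip_point_offset is the distance from the TCP to the grasp point, in mm); z points along the fingers, y is the line along which they close (so a half turn about z gives the same grasp; the last joint's range is limited). The gripper opens to 94 mm and grips with 3 to 60 N. Pads are 16 mm wide; open, the fingers measure 119 mm over their backs; the gripper's body (75 mm by 177 mm) begins 78 mm behind the grasp point.
Start: joints at [1.092, 0.3, 1.521, -0, 1.321, -0.067], TCP at [220.139, 504.012, 205.446] pointing down, gripper open.
Joint ranges: [-3.03, 3.03], [-0.79, 2.21], [0.23, 2.52], [-1.04, 4.18], [0, 3.07], [-2.55, 2.55]. Speed limits (rad/s): [2.22, 2.22, 2.57, 3.14, 3.14, 3.14].

INTERFACE

Orientations are given as [roll, pitch, yaw] about the fixed x, y, z axes, in that order (R = Rz(yaw) Ry(pitch) Rx(roll)).
In Python, from cell import read_state, camera, camera_info, sign_off, grip_point_offset gives the robot as it stands.
- The arm moves only by the shell command python3 -m handwheel 'ROWS' [FORCE]. ROWS is text: rows parted by semicolons, each of 5 numbers parted by spaces: the shift along the world's x, y, z in units of 40 mm (1.0 is 40 mm), then the turn about the world's z in units of 5 degrees (1.0 is 5 degrees), then the closure, from 0 (fully open) to 1 (shut). In form: dx dy dz yaw gripper; .... A call has 1 to 12 rows; each row shifts and turns the commanded pose from where the row before left it; what a row does not reach is not made up. A row lasts 1/12 s, in which the tool goes at most 41.7 mm and 7.16 degrees, less where a joint would pass 70% of its speed; a pose out of reach is approached as far as the arm can. A call is refused whole if a number of a shift passes 1 or a number of a turn 1, either way. A call with a gripper value outside its range is refused whole. The fingers move at their own pace and stop on an object; FORCE is the grip in N (left out, the last holds). Time passes only in rows, so rows that do not move let the fingers close. It gives the time, the measured TCP pose, the force, the opening and the grip force at its end, in the units of the state.
- read_state(): the state, without advancing time (a new reading comes with each control period).
- camera(name): name is "side" or "top"; returns (picture, depth): 400x640x3 uint8, red, green, blue; 400x640 float32, mm along the optical axis (not along the pixel's ray), 0 where there is no reading.
- camera_info(name): a dict with "intrinsics" (3x3 intrinsics, pixels), "world_from_camera" (4x4, takes a point from camera to world coordinates). Camera axes: x right, y down, z forward; pixel columns grow to the right and rows downward; lengths in mm; the calibration is good to about 2 mm. A picture is of the moment at which its call begins. camera_info takes no time and is no camera call.
- sign_off(): hands the job in; it is judged then, once.
The state is a dict: "clock": time; "joints": joint angles; "qd": joint speeds; "effort": joint torques, N m; "eef_pos": TCP position; "eef_rot": TCP orientation; "wrist_force": force on the tool from outside, world axes, zero at the start; "moment": the same for the moment, N m; "finger_gap": finger opening in mm; "finger_force": force on a finger pad.
Only numpy, scipy, OpenCV 4.12 (cv2) and the standard library are available. Lean on these libraries where they do the work, as an engineer would, in place of code of your own. Each camera call takes 0.05 s, during which the arm holds its last target. There are 200 camera calls.

TASK

Load every closed blot box standing about the bench onto the shaker for an overnight wash: loosen the T-knob and slide the clamp bar back to make room, then stack the boxes squarely, lids up and edges flush, in one column lengthwise between the two faces, at the middle of their width and with its end against the fixed stop. Then slide the clamp bar up snug against the column and turn the T-knob fully tight again; leave everything else on the bench standing where it is.

Things in the scene. Friction and masses are not known exactly. Their poses are not given: they have to be found in the camera images.
- box1_centre (a point): box 1: closed blot box, grey plastic, dark lid seam, a latch on each end, small paper label on the lid; 116 x 70 x 42 mm, about 0.2 kg, flat non-slip top and bottom. The point is its centre (21 mm above its underside); x runs along its length, y across its width, z up through the lid. Three to five such boxes, all alike; the rest are absent
- box2_centre (a point): box 2: another closed box just like box 1 (centre point, same axes); may be absent
- box3_centre (a point): box 3: another closed box just like box 1 (centre point, same axes); may be absent
- box4_centre (a point): box 4: another closed box just like box 1 (centre point, same axes); may be absent
- box5_centre (a point): box 5: another closed box just like box 1 (centre point, same axes); may be absent
- shaker: bench orbital shaker, white housing 250 (x) by 270 (y) mm, fixed, switched off. Origin: middle of its underside on the bench; x points away from its control panel, y towards its fixed stop, z up. The top of its flat black mat is 95 mm above the bench. Steel rails run along y at x = -108 and +108 mm, tops 12 mm above the mat. The boxes go between two upright aluminium faces, lengthwise along y
- stop_face (a point): foot of the fixed stop's inner face, at mid-width, level with the mat (x = 0, y = +85 mm of the shaker). The face is 96 mm wide (x from -48 to +48 mm) and 60 mm tall and looks along -y at the clamp bar. A box with its end against it has its centre 58 mm in front of this point
- bar_face (a point): foot of the sliding clamp bar's face (96 mm wide, 60 mm tall, looking at the fixed stop), at mid-width, level with the mat; axes as the shaker's. At x = -108 mm the bar has a grey carriage block 40 x 40 mm, top 34 mm above the mat, that carries the T-knob; at x = +108 mm a plain guide block
- clamp_bar (a joint): slide of the clamp bar along the shaker's y, in m: 0 = fully open, 180 mm between the faces; grows towards the fixed stop (distance between faces = 0.180 - value: 0.064 just nips a 116 mm box; travel ends at 0.150). Loose, it slides with about 2 N; with the knob tight it is held by friction on the rail
- clamp_knob (a joint): quarter-turn T-knob that clamps the bar to its rail, vertical axis, in rad: 0 = loose end stop (T-handle along the rail), grows clockwise seen from above, 1.57 = tight end stop (T-handle across the rail). Bites from about 0.5; takes up to 0.2 N m; stays where it is left
- knob_grip (a point): middle of the T-knob's handle, a black bar 46 x 13 x 24 mm (46 along this point's x axis, which turns with the knob), on the knob's vertical axis, 55.5 mm above the mat. It travels with the bar, at x = -108 mm of the shaker and 16 mm behind the bar's face, and may be held to slide the bar
- reagent_bottle: bystander: squat amber jar 56 mm across, 60 mm tall; origin at its base
- tube_rack: bystander: white rack of capped tubes 70 (x) by 170 (y) by 70 mm; origin at its base
- tip_box: bystander: pipette tip box with clear lid, 122 (x) by 84 (y) by 78 mm (wider and taller than the boxes to be loaded, and not one of them); origin at its base
- beaker: bystander: glass beaker 68 mm across, 90 mm tall; origin at its base
- timer: bystander: flat white bench timer 62 x 70 x 18 mm; origin at its base
- marker: bystander: marker pen 135 mm long (along x), 18 mm thick, lying; origin below its middle
- buffer_bottle: bystander: bottle 72 mm across, 150 mm tall; origin at its base
Things that resemble listed ones, but are neither listed nor needed, are in the scene too. Leave any pink or yellow look-alike of the part that bears box1_centre alone.

How it is judged:
By the outcome, as a careful person would: the job done as asked, in the order asked, and still so for the second after the job is handed in, with the robot touching nothing.
Of box1, box2, box3, box4, box5 only 3 to 5 are there at a start; the rules pass over those that are not, and their reading is None.
At some moment in a run one of box1, box2, box3, box4, box5 may be knocked a few centimetres aside while the robot is not near it.
It also fails if it takes over 210 s, if anything falls off the work surface, if the arm or the gripper's body presses on something with over 40 N, if the wrist force passes 120 N, or if a joint passes its speed limit or range.

## Working session

There is one attempt and no reset: what is moved stays moved. The work goes in short steps, Python scripts to look and compute and a shell command to move; the robot and the scene stay as the last step left them, time stands still between calls to the robot, and variables do not carry over. Pictures are saved under pics/ and viewed, at most 14 in all, crops included, and the job is handed in when it is done.

```bash
ls; mkdir -p pics
python3 - <<'E'
from cell import *
import cv2,numpy as np
s=read_state();print({k:np.round(v,3).tolist() for k,v in s.items()})
for n in("top","side"):
    p,d=camera(n);cv2.imwrite(f"pics/{n}0.png",p[:,:,::-1]);np.savez(f"pics/{n}0.npz",p=p,d=d)
    i=camera_info(n);print(n,np.round(i["intrinsics"],1).tolist(),np.round(i["world_from_camera"],3).tolist(),(d==0).mean())
E
```

```text
pics
{'clock': 0.0, 'joints': [1.092, 0.3, 1.522, -0.0, 1.321, -0.067], 'qd': [-0.0, -0.001, 0.001, 0.002, 0.001, 0.0], 'effort': [-0.001, -53.18, -35.275, 0.071, 0.024, -0.0], 'eef_pos': [220.02, 503.792, 204.902], 'eef_rot': [-3.14, -0.0, 2.73], 'wrist_force': [0.207, -0.175, -0.263], 'moment': [-0.034, 0.01, 0.023], 'finger_force': 0.0, 'finger_gap': 93.602}
top [[455.1, 0.0, 317.9], [0.0, 455.1, 200.5], [0.0, 0.0, 1.0]] [[-0.019, -0.986, 0.166, 302.513], [-1.0, 0.018, -0.01, -56.645], [0.007, -0.166, -0.986, 1489.005], [0.0, 0.0, 0.0, 1.0]] 0.00416015625
side [[391.5, 0.0, 320.3], [0.0, 391.5, 204.7], [0.0, 0.0, 1.0]] [[0.86, -0.378, 0.342, 1.579], [-0.51, -0.62, 0.597, -948.293], [-0.014, -0.688, -0.726, 1207.597], [0.0, 0.0, 0.0, 1.0]] 0.00399609375
```

View pics/top0.png

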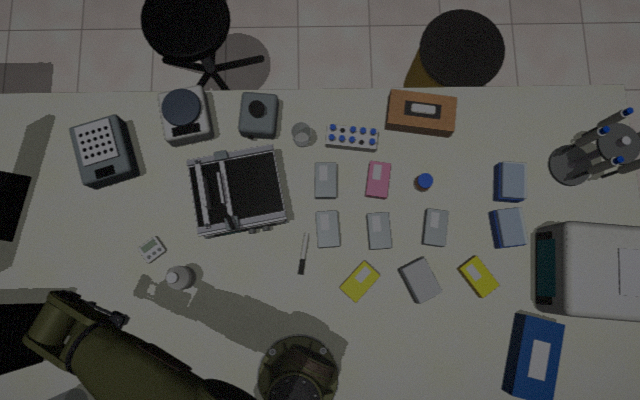

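View pics/side0.png

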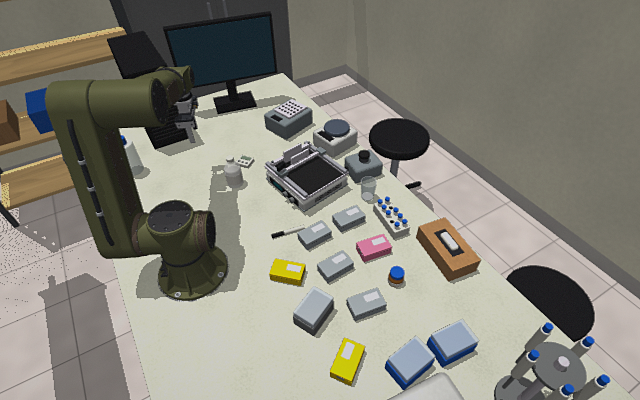

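Candidates in the top view:
- **Closed boxes with a label:** (326,180), (328,228), (379,230) and (435,227).
- **Rejected:** pink (377,179), yellow (360,281) and (479,277), the larger unlabelled grey box (420,280), which is probably the tip box, and the blue boxes (510,182) and (507,228).

I'll check these in a close crop.

```bash
cat > h.py <<'E'
from cell import *
import cv2,numpy as np
def W(n,d):  # world point map from depth
    i=camera_info(n);K=i["intrinsics"];T=np.array(i["world_from_camera"]);K=np.array(K)
    v,u=np.mgrid[:d.shape[0],:d.shape[1]]
    P=np.stack([(u-K[0,2])/K[0,0]*d,(v-K[1,2])/K[1,1]*d,d,np.ones_like(d)],-1)
    return (P@T.T)[...,:3]
def ray(n,u,v,z):
    i=camera_info(n);K=np.array(i["intrinsics"]);T=np.array(i["world_from_camera"])
    r=T[:3,:3]@np.linalg.solve(K,[u,v,1]);o=T[:3,3];return o+r*(z-o[2])/r[2]
def proj(n,p):
    i=camera_info(n);K=np.array(i["intrinsics"]);T=np.linalg.inv(np.array(i["world_from_camera"]))
    c=K@(T[:3,:3]@np.asarray(p,float)+T[:3,3]);return c[:2]/c[2]
def boxes(zlo,zhi,n="top",verbose=1,shot=None):
    p,d=camera(n) if shot is None else shot
    w=W(n,d);m=((w[...,2]>zlo)&(w[...,2]<zhi)&(d>0)).astype(np.uint8)
    m=cv2.morphologyEx(m,cv2.MORPH_OPEN,np.ones((3,3)))
    k,l,st,c=cv2.connectedComponentsWithStats(m,connectivity=4);out=[]
    for j in range(1,k):
        if st[j,4]<120: continue
        z=np.median(w[l==j][:,2]);
        cs,_=cv2.findContours((l==j).astype(np.uint8),cv2.RETR_EXTERNAL,2)
        pts=w[l==j][:,:2].astype(np.float32)
        (x,y),(a,b),t=cv2.minAreaRect(pts)
        if a<b:a,b,t=b,a,t+90
        t=(t+90)%180-90
        col=np.median(p[l==j],0)
        out.append((x,y,z,a,b,t,*c[j],*col))
        if verbose:print(f"x{x:.0f} y{y:.0f} z{z:.1f} {a:.0f}x{b:.0f} yaw{t:.1f} px{c[j].round()} rgb{col}")
    return out
E
python3 - <<'E'
from h import *
f=np.load("pics/top0.npz");boxes(25,100,shot=(f["p"],f["d"]))
c=f["p"][130:310,180:450,::-1];cv2.imwrite("pics/c1.png",cv2.resize(c,None,fx=2.9,fy=2.9,interpolation=cv2.INTER_CUBIC))
E
```

```text
x836 y361 z82.4 171x151 yaw11.4 px[190. 123.] rgb[65. 65. 63.]
x837 y-418 z69.0 221x124 yaw81.4 px[421. 112.] rgb[97. 72. 50.]
x832 y122 z73.0 151x121 yaw-5.9 px[258. 116.] rgb[70. 75. 77.]
x717 y619 z88.0 200x162 yaw17.4 px[108. 158.] rgb[58. 62. 64.]
x773 y-18 z64.7 65x47 yaw-85.8 px[299. 128.] rgb[79. 81. 79.]
x758 y-186 z45.2 170x72 yaw82.6 px[351. 137.] rgb[102. 102. 110.]
x591 y129 z94.6 200x160 yaw10.3 px[254. 185.] rgb[23. 23. 23.]
x570 y252 z94.6 199x57 yaw9.9 px[213. 192.] rgb[20. 20. 19.]
x614 y-268 z41.1 117x71 yaw-9.1 px[378. 179.] rgb[115.  78.  96.]
x598 y-695 z75.6 125x84 yaw-4.6 px[511. 181.] rgb[ 87.  96. 105.]
x616 y-97 z41.5 118x66 yaw-1.1 px[325. 180.] rgb[ 99. 103. 105.]
x559 y310 z94.4 198x24 yaw10.0 px[195. 195.] rgb[25. 25. 24.]
x602 y-416 z58.1 54x50 yaw46.4 px[423. 181.] rgb[ 38.  56. 108.]
x447 y-676 z75.8 120x85 yaw4.9 px[509. 227.] rgb[ 88.  96. 105.]
x454 y-446 z41.1 117x72 yaw-10.0 px[435. 227.] rgb[ 96. 100. 101.]
x455 y-99 z41.5 117x70 yaw3.3 px[327. 229.] rgb[104. 108. 110.]
x447 y-265 z41.2 117x71 yaw2.6 px[378. 230.] rgb[100. 104. 106.]
x454 y162 z60.2 269x26 yaw-79.9 px[246. 228.] rgb[66. 66. 65.]
x317 y-760 z77.6 269x38 yaw-5.3 px[539. 269.] rgb[18. 30. 32.]
x296 y-574 z41.1 117x73 yaw35.2 px[478. 276.] rgb[113. 113.  32.]
x288 y-383 z76.8 121x84 yaw25.5 px[420. 280.] rgb[ 99. 100. 102.]
x288 y-197 z41.5 117x70 yaw-44.6 px[359. 281.] rgb[114. 115.  41.]
x306 y338 z70.7 72x32 yaw-9.2 px[188. 278.] rgb[57.  57.  54.5]
x209 y792 z77.0 66x18 yaw13.3 px[ 33. 312.] rgb[2. 2. 3.]
x48 y-717 z79.1 240x129 yaw-15.2 px[534. 358.] rgb[22. 44. 78.]
x85 y792 z72.0 56x12 yaw-5.1 px[ 31. 358.] rgb[3. 4. 4.]
x47 y67 z58.2 64x22 yaw-60.4 px[274. 364.] rgb[19. 20. 15.]
x-27 y670 z57.9 57x16 yaw62.8 px[ 73. 395.] rgb[48. 49. 48.]
```

View pics/c1.png

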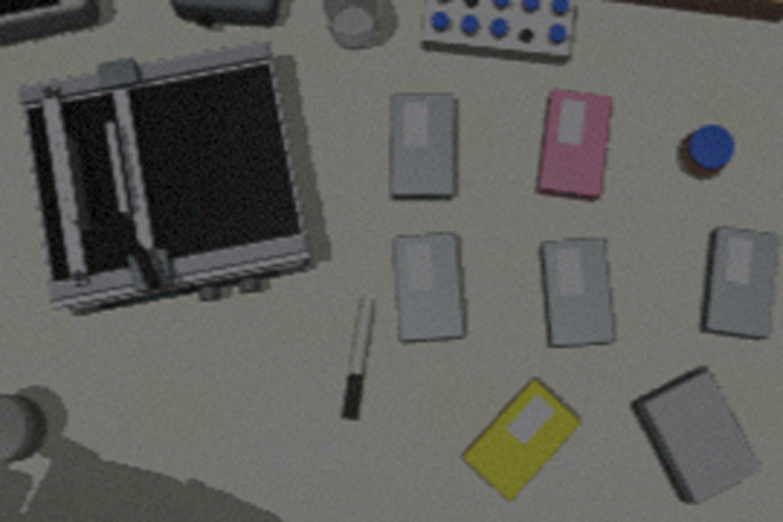

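Four labelled grey boxes confirmed at crop (424,145), (430,287), (578,290) and (740,282). The unlabelled tall one at (697,435) is the tip box. Next I'll measure the shaker.

Run:
```python
from h import *
f=np.load("pics/top0.npz");p,d=f["p"],f["d"];w=W("top",d)
for lo,hi,nm in((101,113,"rails"),(123,134,"carr"),(140,170,"faces/knob")):
    print(nm)
    r=np.zeros(d.shape,bool);r[135:250,180:300]=1
    m=((w[...,2]>lo)&(w[...,2]<hi)&r&(d>0)).astype(np.uint8)
    k,l,st,c=cv2.connectedComponentsWithStats(m,connectivity=8)
    for j in range(1,k):
        if st[j,4]<8: continue
        q=w[l==j];(x,y),(a,b),t=cv2.minAreaRect(q[:,:2].astype(np.float32))
        print(f"  n{st[j,4]} x{x:.1f} y{y:.1f} z{np.median(q[:,2]):.1f} {a:.0f}x{b:.0f} t{t:.1f} px{c[j].round()} box{st[j,:4]} rgb{np.median(p[l==j],0)}")
c=p[140:245,180:300,::-1];cv2.imwrite("pics/c2.png",cv2.resize(np.clip(c.astype(float)*1.8,0,255).astype(np.uint8),None,fx=5,fy=5,interpolation=cv2.INTER_CUBIC))
s=np.load("pics/side0.npz")["p"][130:220,255:360,::-1];cv2.imwrite("pics/c3.png",cv2.resize(np.clip(s.astype(float)*1.3,0,255).astype(np.uint8),None,fx=6,fy=6,interpolation=cv2.INTER_CUBIC))
```

```text
rails
  n242 x696.6 y140.5 z106.3 19x142 t9.8 px[249. 151.] box[227 145  46  14] rgb[91. 92. 96.]
  n88 x672.2 y278.7 z106.4 18x54 t10.7 px[206. 159.] box[196 155  19   9] rgb[90. 91. 94.]
  n38 x664.4 y326.9 z106.1 18x24 t6.0 px[190. 162.] box[186 159   8   7] rgb[88.5 89.  94. ]
  n8 x527.1 y262.2 z106.4 20x2 t4.5 px[209. 205.] box[209 202   2   7] rgb[34.5 33.  33.5]
  n246 x484.2 y102.1 z106.9 18x142 t9.9 px[261. 218.] box[238 211  47  14] rgb[ 99.  99. 104.]
  n144 x456.4 y257.7 z107.0 17x88 t10.7 px[210. 228.] box[196 223  29  11] rgb[ 96.5  97.  102. ]
carr
  n74 x680.0 y229.4 z125.9 27x39 t14.6 px[220. 155.] box[214 150  13  10] rgb[73.5 79.  80. ]
  n17 x660.1 y301.7 z124.9 10x13 t0.1 px[196. 162.] box[194 160   5   4] rgb[54. 54. 59.]
  n15 x643.2 y225.1 z123.8 22x9 t15.3 px[221. 166.] box[219 163   4   8] rgb[112. 111. 114.]
  n10 x644.5 y297.9 z124.1 10x11 t6.1 px[197. 166.] box[195 165   5   4] rgb[115.5 115.5 119. ]
  n19 x590.5 y214.3 z125.4 27x15 t11.1 px[223. 184.] box[221 179   7   9] rgb[66. 63. 67.]
  n35 x537.0 y205.2 z124.4 41x20 t0.2 px[227. 201.] box[223 194   8  14] rgb[84. 81. 86.]
  n66 x479.0 y182.2 z127.6 59x19 t26.6 px[235. 221.] box[227 212  12  17] rgb[51. 54. 55.]
  n34 x464.0 y207.0 z128.6 38x11 t24.8 px[226. 225.] box[224 218   7  13] rgb[73.5 78.5 81. ]
  n18 x465.6 y266.6 z126.6 19x12 t8.7 px[206. 224.] box[204 221   5   7] rgb[60.  61.5 65. ]
faces/knob
  n108 x572.5 y221.6 z153.6 96x8 t10.2 px[220. 187.] box[216 172   9  32] rgb[95.  97.  99.5]
  n114 x563.5 y273.4 z153.7 96x10 t10.7 px[203. 191.] box[199 175   9  32] rgb[111.5 111.5 114. ]
  n87 x468.1 y189.3 z161.0 46x19 t15.1 px[230. 222.] box[225 214  10  16] rgb[25. 25. 25.]
```

View pics/c2.png

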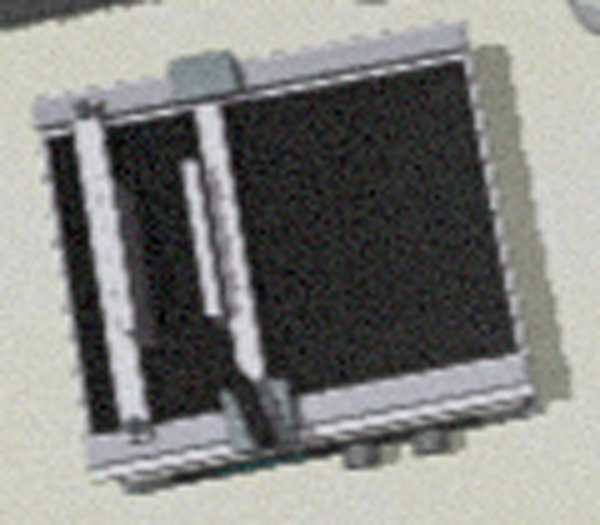

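View pics/c3.png

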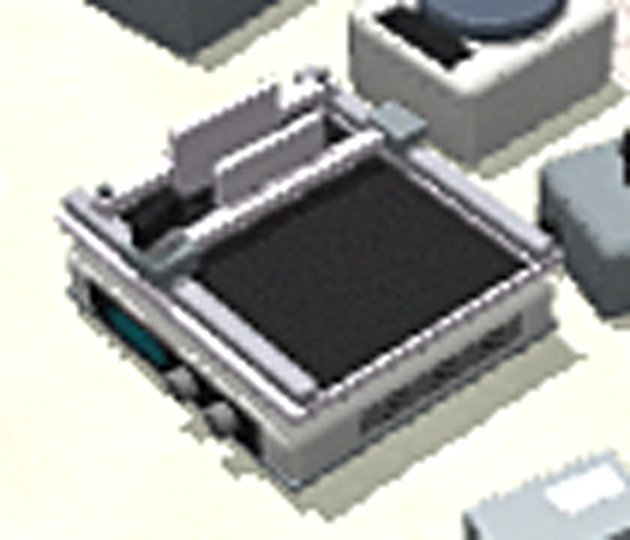

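The picture shows the bar near the stop, with faces about 46 mm apart. The knob handle lies roughly across the rail at crop (245,385), about 15° yaw, so it is tight. The shaker's yaw is about 10.1° and its centre is near (578.6,185.5). I'll move over the knob now.

```bash
python3 -m handwheel '.22 -.28 0 -1 .45;.22 -.28 0 -1 .45;.22 -.28 0 -1 .45;.22 -.28 0 -1 .45;.22 -.28 0 -1 .45;.22 -.28 0 -1 .45;.22 -.28 0 -1 .45;.22 -.28 0 -1 .45;.22 -.28 0 -1 .45;.22 -.28 0 -1 .45;.22 -.28 0 -1 .45;.22 -.28 0 -1 .45' 20 && python3 -m handwheel '.22 -.28 0 -1 .45;.22 -.28 0 -1 .45;.22 -.28 0 -1 .45;.22 -.28 0 -1 .45;.22 -.28 0 -1 .45;.22 -.28 0 -1 .45;.22 -.28 0 -1 .45;.22 -.28 0 -1 .45;.22 -.28 0 -1 .45;.22 -.28 0 -1 .45;.22 -.28 0 -1 .45;.22 -.28 0 -1 .45' && python3 -m handwheel '.23 -.28 0 -1 .45;.23 -.28 0 -1 .45;.23 -.28 0 -1 .45;.23 -.28 0 -1 .45;0 0 0 0 .45;0 0 0 0 .45'
```

```text
clock: 1.1
eef_pos: [326.0, 368.9, 205.2]
eef_rot: [-3.141, 0.0, 1.678]
wrist_force: [0.0, -0.2, 0.1]
finger_gap: 51.8
finger_force: 0.0
clock: 2.1
eef_pos: [431.6, 234.6, 205.2]
eef_rot: [-3.141, 0.0, 0.631]
wrist_force: [0.4, 0.2, -0.0]
finger_gap: 52.0
finger_force: 0.0
clock: 2.6
eef_pos: [468.1, 190.2, 205.1]
eef_rot: [-3.141, 0.001, 0.287]
wrist_force: [-0.3, -0.3, 0.3]
finger_gap: 51.9
finger_force: 0.0
```

```bash
python3 -m handwheel '0 -.02 -.6 0 .45;0 0 -.6 0 .45;0 0 -.4 0 .45;0 0 -.13 0 .45;0 0 0 0 .45;0 0 0 0 1;0 0 0 0 1;0 0 0 0 1;0 0 0 0 1;0 0 0 0 1;0 0 0 0 1' 20; python3 -c "
from h import *
print(read_state())"
```

```text
clock: 3.52
eef_pos: [468.4, 189.5, 136.7]
eef_rot: [3.141, -0.001, 0.286]
wrist_force: [0.3, -1.3, 3.1]
finger_gap: 22.0
finger_force: 20.0
{'clock': 3.5167, 'joints': array([ 3.12098719e-01,  2.70582476e-01,  1.72729371e+00, -4.24445895e-04,
        1.14287839e+00,  1.59668593e+00]), 'qd': array([ 0.00093365, -0.00017284,  0.00084187,  0.00076534, -0.00019934,
       -0.00091331]), 'effort': array([ 1.14713922e+00, -4.70592892e+01, -3.14825070e+01,  5.55400327e-01,
       -2.21846891e-01,  1.08806018e-02]), 'eef_pos': array([468.42357321, 189.48168315, 136.74333817]), 'eef_rot': array([ 3.14122816e+00, -8.47766305e-04,  2.86385241e-01]), 'wrist_force': array([ 0.28158299, -1.28981643,  3.08237726]), 'moment': array([-0.4685395 ,  0.08112118,  0.03357972]), 'finger_force': 20.001579523086548, 'finger_gap': 21.951444525675047}
```

The 22 mm gap means the handle isn't aligned with the pads. I'll turn counter-clockwise with a light grip and watch the gap.

```bash
python3 -m handwheel '0 0 0 0 .7;0 0 0 0 .7;0 0 0 1 .7;0 0 0 1 .7;0 0 0 1 .7;0 0 0 0 1;0 0 0 0 1;0 0 0 0 1;0 0 0 0 1' 8; python3 -c "
from h import *
print(read_state()['moment'])"
```

```text
clock: 4.27
eef_pos: [468.5, 189.1, 136.2]
eef_rot: [3.14, -0.0, 0.545]
wrist_force: [3.4, -5.5, -1.0]
finger_gap: 23.1
finger_force: 8.0
[-0.95971213 -0.51325704  0.02387074]
```

```bash
python3 -m handwheel '0 0 0 0 .6;0 0 0 0 .6;0 0 0 0 .6;0 0 .15 -1 .6;0 0 0 -1 .6;0 0 0 -1 .6;0 0 0 0 1;0 0 0 0 1;0 0 0 0 1;0 0 0 0 1' 8; python3 -c "
from h import *
p,d=camera('side');cv2.imwrite('pics/s1.png',cv2.resize(p[100:240,230:370,::-1],None,fx=4,fy=4,interpolation=cv2.INTER_CUBIC))"
```

```text
clock: 5.1
eef_pos: [468.2, 189.4, 142.2]
eef_rot: [3.141, 0.0, 0.288]
wrist_force: [2.3, -12.1, 0.4]
finger_gap: 14.6
finger_force: 7.9
```

View pics/s1.png

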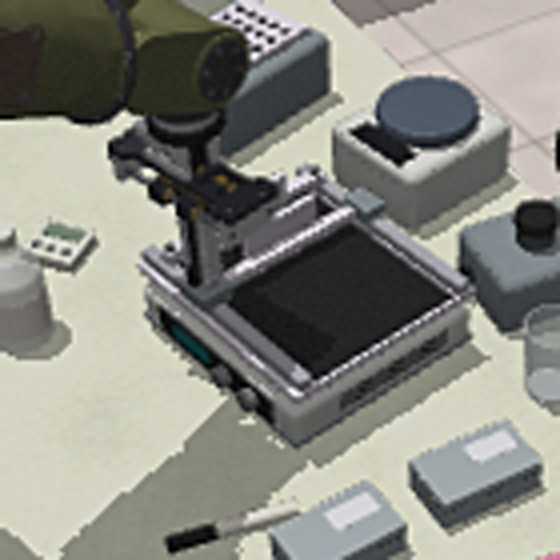

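The side view shows the fingers at crop (205,265) holding the handle. The gap is 14.6 mm, so this is a good grip. Now I'll turn it loose.

```bash
python3 -m handwheel '0 -.03 0 0 1;0 0 0 0 1;0 0 0 1 1;0 0 0 1 1;0 0 0 1 1;0 0 0 1 1;0 0 0 1 1;0 0 0 1 1;0 0 0 1 1;0 0 0 1 1;0 0 0 1 1;0 0 0 0 1' 20; python3 -c "
from h import *
print(read_state()['moment'])"
```

```text
clock: 6.15
eef_pos: [469.1, 187.9, 142.1]
eef_rot: [3.139, -0.001, 1.078]
wrist_force: [8.8, -3.8, -5.4]
finger_gap: 12.9
finger_force: 19.9
[-0.75481029 -1.64713838  0.04332886]
```

```bash
python3 -m handwheel '.02 0 0 1 1;0 0 0 1 1;0 0 0 1 1;0 0 0 1 1;0 0 0 1 1;0 0 0 1 1;0 0 0 1 1;0 0 0 .5 1;0 0 0 0 1;0 0 0 0 1'; python3 -c "
from h import *
print(read_state()['moment'])"
```

```text
clock: 6.98
eef_pos: [470.4, 188.4, 142.2]
eef_rot: [3.138, -0.0, 1.727]
wrist_force: [13.7, 1.7, -9.3]
finger_gap: 13.3
finger_force: 20.0
[ 0.12570616 -2.58090359  0.0527853 ]
```

```bash
python3 -m handwheel '.04 0 0 0 1;.07 -.394 0 0 1;.07 -.394 0 0 1;.07 -.394 0 0 1;.07 -.394 0 0 1;.07 -.394 0 0 1;.07 -.394 0 0 1;.07 -.394 0 0 1;.07 -.394 0 0 1;0 0 0 0 1;0 0 0 0 1'; python3 -c "
from h import *
print(read_state()['moment'])"
```

```text
clock: 7.9
eef_pos: [493.2, 61.8, 142.1]
eef_rot: [3.141, 0.0, 1.726]
wrist_force: [5.0, -0.6, -4.1]
finger_gap: 12.9
finger_force: 20.0
[-0.22826045 -0.82819262  0.09983401]
```

```bash
python3 -m handwheel '0 0 0 0 .6;0 0 0 0 .6;0 0 0 0 .6;0 0 .5 1 .2;0 0 1 1 0;0 -.8 .6 1 0;0 -1 0 1 0;0 -1 0 1 0;0 -1 0 1 0;0 -1 0 1 0;0 -1 0 1 0;0 0 0 1 0'
python3 - <<'E'
from h import *
sh=camera("top");np.savez("pics/top1.npz",p=sh[0],d=sh[1])
boxes(30,50,shot=sh)
p,d=sh;w=W("top",d)
c=(602.5,80.8);a=np.arctan2(.176,.984)
R=np.array([[np.cos(a),np.sin(a)],[-np.sin(a),np.cos(a)]])
q=w[...,:2]@R.T-np.array(c)
for lo,hi in((101,113),(140,170)):
    m=((w[...,2]>lo)&(w[...,2]<hi)&(d>0)&(abs(q).max(-1)<140)).astype(np.uint8)
    k,l,st,_=cv2.connectedComponentsWithStats(m)
    for j in range(1,k):
        if st[j,4]>30:
            (x,y),(A,B),t=cv2.minAreaRect(q[l==j].astype(np.float32));print(f"{st[j,4]} {x:.1f} {y:.1f} {A:.0f}x{B:.0f} t{t:.0f} z{np.median(w[l==j][:,2]):.0f}")
cv2.imwrite("pics/t1.png",cv2.resize(p[130:310,170:460,::-1],None,fx=2.7,fy=2.7,interpolation=cv2.INTER_CUBIC))
E
```

```text
clock: 8.9
eef_pos: [492.3, -174.6, 226.0]
eef_rot: [-3.141, 0.0, 2.512]
wrist_force: [0.0, 0.8, -0.4]
finger_gap: 89.3
finger_force: 0.0
x763 y-136 z43.9 94x50 yaw-46.5 px[337. 135.] rgb[121. 121. 123.]
x755 y-205 z44.2 101x68 yaw82.5 px[358. 141.] rgb[122. 122. 124.]
x643 y-273 z41.2 71x59 yaw79.3 px[379. 170.] rgb[123.  84. 102.]
x616 y-97 z41.3 118x66 yaw-1.0 px[323. 176.] rgb[106. 111. 112.]
x454 y-446 z41.2 116x71 yaw-10.0 px[435. 227.] rgb[103. 108. 109.]
x475 y-83 z40.9 75x42 yaw-0.4 px[320. 220.] rgb[111. 115. 117.]
x427 y-275 z41.6 76x52 yaw1.4 px[384. 238.] rgb[70. 73. 74.]
x295 y-574 z41.2 117x72 yaw35.1 px[479. 276.] rgb[122. 123.  36.]
x293 y-234 z41.8 73x39 yaw-16.7 px[370. 278.] rgb[98. 84. 28.]
347 108.3 27.2 217x18 t90 z106
359 -106.5 28.7 20x215 t0 z107
96 -0.2 -90.6 8x95 t90 z155
113 -0.5 88.1 97x9 t0 z154
82 -108.5 -101.9 45x15 t88 z162
```

View pics/t1.png

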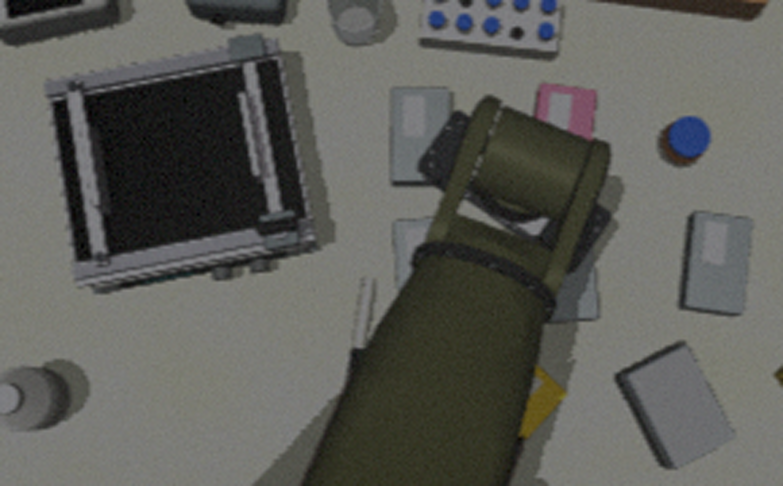

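The picture shows the bar slid back to crop (260,140) and the knob handle along the rail at crop (280,222). All four boxes are unmoved. First I'll fetch box C at (447,-265).

```bash
python3 -m handwheel '-.2 -.4 -.3 1 0;-.2 -.4 -.3 1 0;-.2 -.4 -.3 1 0;-.2 -.4 -.3 1 0;-.2 -.4 -.3 1 0;-.13 -.2 -.3 1 0;0 0 -.3 1 0;0 0 -.3 .7 0;0 0 0 0 0;0 0 0 0 0'
```

```text
clock: 9.78
eef_pos: [447.9, -256.7, 130.3]
eef_rot: [3.141, -0.001, -3.102]
wrist_force: [-0.3, 0.3, 0.0]
finger_gap: 93.9
finger_force: 0.0
```

```bash
python3 -m handwheel '-.02 -.21 -.5 0 0;0 0 -.8 0 0;0 0 -.8 0 0;0 0 -.6 0 0;0 0 -.3 0 0;0 0 -.05 0 0;0 0 0 0 0;0 0 0 0 .4;0 0 0 0 .4;0 0 0 0 .4;0 0 0 0 .4;0 0 0 0 .4' 20
```

```text
clock: 10.78
eef_pos: [447.3, -266.3, 9.1]
eef_rot: [-3.141, 0.001, -3.1]
wrist_force: [-1.5, 0.2, 8.3]
finger_gap: 69.7
finger_force: 20.0
```

```bash
python3 -m handwheel '0 0 .6 0 .4;0 .3 1 -1 .4;.1 .7 1 -1 .4;.2 .7 1 -1 .4;.2 .7 .9 -1 .4;.2 .7 0 -1 .4;.2 .7 0 -1 .4;.2 .7 0 -1 .4;.2 .7 0 -1 .4;.2 .7 0 -1 .4;.2 .7 0 -1 .4;.2 .7 0 -1 .4' 25 && python3 -m handwheel '.21 .76 0 -1 .4;.21 .76 0 -1 .4;.21 .76 0 -1 .4;.21 .76 0 -1 .4;.21 .76 0 -1 .4;.21 .76 0 -.5 .4;0 0 0 0 .4;0 0 0 0 .4;0 0 0 0 .4'
```

```text
clock: 11.78
eef_pos: [520.2, 15.9, 172.2]
eef_rot: [-3.141, -0.0, 2.219]
wrist_force: [-0.5, -0.0, -2.2]
finger_gap: 70.3
finger_force: 25.0
clock: 12.53
eef_pos: [570.3, 196.5, 171.9]
eef_rot: [-3.141, 0.0, 1.744]
wrist_force: [-0.6, -0.9, -2.8]
finger_gap: 69.8
finger_force: 25.0
```

```bash
python3 -m handwheel '.1 .29 0 .04 .4;0 0 0 0 .4;0 0 -.5 0 .4;0 0 -.5 0 .4;0 0 -.4 0 .4;0 0 -.22 0 .4;0 0 0 0 .4;0 0 0 0 .4'; python3 -c "
from h import *
print(read_state()['moment'])"
```

```text
clock: 13.2
eef_pos: [574.9, 208.3, 107.9]
eef_rot: [3.141, -0.0, 1.747]
wrist_force: [-0.0, 0.8, -1.5]
finger_gap: 69.6
finger_force: 25.0
[-0.03728788  0.02753042  0.01176099]
```

```bash
for i in 1; do python3 -m handwheel '-.018 .05 0 0 .4;0 0 0 0 .4'; python3 -m handwheel '-.005 .025 0 0 .4;0 0 0 0 .4' | grep -E "pos|wrist";python3 -m handwheel '-.005 .025 0 0 .4;0 0 0 0 .4'| grep -E "pos|wrist";python3 -m handwheel '-.005 .025 0 0 .4;0 0 0 0 .4'| grep -E "pos|wrist"; done
```

```text
clock: 13.37
eef_pos: [574.4, 210.9, 108.7]
eef_rot: [3.14, -0.0, 1.747]
wrist_force: [-0.2, -0.1, -2.6]
finger_gap: 69.7
finger_force: 25.0
eef_pos: [574.1, 211.5, 108.2]
wrist_force: [-0.2, -2.2, -1.0]
eef_pos: [574.0, 211.6, 108.2]
wrist_force: [-0.4, -7.9, 2.0]
eef_pos: [573.7, 211.9, 108.2]
wrist_force: [-2.7, -13.0, 4.4]
```

```bash
python3 -m handwheel '.006 -.035 -.05 0 .4;0 0 -.025 0 .4;0 0 0 0 .4;0 0 -.025 0 .4;0 0 0 0 .4' | grep -E "pos|wrist"; python3 -m handwheel '0 0 -.025 0 .4;0 0 0 0 .4'| grep -E "pos|wrist"
```

```text
eef_pos: [573.8, 211.9, 104.1]
wrist_force: [-1.1, -5.6, 4.6]
eef_pos: [573.8, 211.9, 104.1]
wrist_force: [-6.1, -7.4, 14.3]
```

```bash
python3 -m handwheel '0 0 0 0 .2;0 0 0 0 0;0 0 0 0 0;0 0 .6 0 0;0 0 1 0 0;0 -.3 .8 1 0;-.2 -.5 .3 1 0;-.2 -.5 0 1 0;-.2 -.5 0 1 0;-.2 -.5 0 1 0;-.2 -.5 0 1 0;-.2 -.5 0 1 0' && python3 -m handwheel '-.2 -.5 0 1 0;-.2 -.5 0 1 0;-.2 -.5 0 1 0;-.2 -.5 0 1 0;-.2 -.5 0 1 0;-.2 -.5 0 1 0;-.2 -.5 0 1 0;-.2 -.5 0 1 0;-.17 -.5 -.5 1 0;0 0 -.5 .6 0;0 0 0 0 0'
python3 - <<'E'
from h import *
boxes(30,50)
E
```

```text
clock: 15.45
eef_pos: [525.1, 79.5, 210.4]
eef_rot: [3.141, -0.0, 2.363]
wrist_force: [0.3, -0.6, -0.3]
finger_gap: 94.1
finger_force: 0.0
clock: 16.37
eef_pos: [453.3, -100.1, 167.5]
eef_rot: [3.14, -0.004, -3.086]
wrist_force: [-0.3, -0.1, -0.7]
finger_gap: 94.2
finger_force: 0.0
x760 y-186 z43.8 170x73 yaw82.3 px[351. 138.] rgb[118. 118. 120.]
x614 y-268 z41.3 117x71 yaw-9.3 px[378. 179.] rgb[120.  82. 100.]
x619 y-97 z41.5 113x65 yaw-1.1 px[325. 177.] rgb[102. 107. 109.]
x454 y-446 z41.1 117x73 yaw-9.1 px[435. 227.] rgb[100. 105. 106.]
x295 y-573 z41.3 118x72 yaw35.8 px[479. 276.] rgb[119. 119.  34.]
x287 y-197 z41.6 117x70 yaw-43.7 px[359. 281.] rgb[98. 85. 31.]
```

Run:
```python
from h import *
print([np.round(proj("side",(455+a,-99+b,42))) for a,b in((0,0),(58,35),(-58,-35))])
boxes(32,50,"side")
```

```text
[array([313., 232.]), array([322., 220.]), array([305., 244.])]
x758 y-188 z44.9 171x67 yaw83.7 px[390. 219.] rgb[193.5 192.5 181.5]
x618 y-98 z42.7 121x76 yaw0.3 px[348. 216.] rgb[160. 168. 171.]
x458 y-101 z42.4 117x75 yaw3.7 px[314. 232.] rgb[108. 114. 116.]
x616 y-269 z42.9 118x74 yaw-9.9 px[374. 245.] rgb[215. 127. 162.]
x290 y-198 z42.6 116x73 yaw-45.1 px[287. 269.] rgb[155. 130.  10.]
x456 y-448 z42.7 116x73 yaw-10.3 px[366. 302.] rgb[163. 171. 174.]
x298 y-576 z42.5 117x70 yaw35.3 px[347. 359.] rgb[209. 206.  10.]
```

```bash
python3 -m handwheel '.04 .03 -.8 0 0;0 0 -.9 0 0;0 0 -.9 0 0;0 0 -.7 0 0;0 0 -.5 0 0;0 0 -.16 0 0;0 0 0 0 0;0 0 0 0 .4;0 0 0 0 .4;0 0 0 0 .4;0 0 0 0 .4;0 0 0 0 .4' 20
```

```text
clock: 17.47
eef_pos: [457.2, -99.2, 13.3]
eef_rot: [-3.14, 0.002, -3.087]
wrist_force: [-1.5, -2.0, 7.8]
finger_gap: 70.3
finger_force: 20.0
```

```bash
python3 -m handwheel '0 0 .6 0 .4;0 0 .8 -1 .4;0 0 .8 -1 .4;0 .2 .8 -1 .4;.2 .5 .8 -1 .4;.2 .5 .8 -1 .4;.2 .5 .3 -1 .4;.2 .5 0 -1 .4;.2 .5 0 -1 .4;.2 .5 0 -1 .4;.2 .5 0 -1 .4;.2 .5 0 -1 .4' 25 && python3 -m handwheel '.2 .5 0 -1 .4;.2 .5 0 -1 .4;.2 .5 0 -1 .4;.2 .5 0 -1 .4;.2 .5 0 -1 .4;.2 .5 0 -.6 .4;.1 .4 0 0 .4;0 0 0 0 .4;0 0 0 0 .4;0 0 0 0 .4'
```

```text
clock: 18.47
eef_pos: [520.4, 70.4, 208.2]
eef_rot: [-3.141, -0.0, 2.231]
wrist_force: [-0.6, -1.1, -2.8]
finger_gap: 69.8
finger_force: 25.0
clock: 19.3
eef_pos: [572.1, 204.7, 208.0]
eef_rot: [-3.141, 0.0, 1.747]
wrist_force: [-0.8, -0.1, -3.3]
finger_gap: 69.8
finger_force: 25.0
```

```bash
python3 -m handwheel '.07 .015 0 0 .4;0 0 -.5 0 .4;0 0 -.5 0 .4;0 0 -.34 0 .4;0 0 0 0 .4;0 0 0 0 .4'|grep -E "pos|wrist"; python3 -m handwheel '-.014 .05 0 0 .4;0 0 0 0 .4'|grep -E "pos|wrist"; python3 -m handwheel '-.005 .025 0 0 .4;0 0 0 0 .4' | grep -E "pos|wrist";python3 -m handwheel '-.005 .025 0 0 .4;0 0 0 0 .4'| grep -E "pos|wrist"
```

```text
eef_pos: [575.2, 205.3, 154.6]
wrist_force: [-0.2, 0.7, -2.8]
eef_pos: [575.1, 208.1, 155.9]
wrist_force: [0.5, 0.1, -3.0]
eef_pos: [574.6, 209.1, 155.2]
wrist_force: [0.2, 0.2, -3.2]
eef_pos: [574.2, 210.1, 154.7]
wrist_force: [-0.5, 0.2, -3.2]
```

```bash
for i in 1; do python3 -m handwheel '-.004 .02 -.03 0 .4;0 0 0 0 .4' | grep -E "pos|wrist";python3 -m handwheel '-.004 .02 0 0 .4;0 0 0 0 .4'| grep -E "pos|wrist"; python3 -m handwheel '-.004 .02 0 0 .4;0 0 0 0 .4'| grep -E "pos|wrist"; done
```

```text
eef_pos: [574.3, 210.3, 153.5]
wrist_force: [1.1, -4.4, -0.7]
eef_pos: [574.3, 210.4, 153.6]
wrist_force: [-0.0, -8.7, -0.3]
eef_pos: [574.3, 210.4, 153.7]
wrist_force: [1.3, -14.0, 2.4]
```

```bash
python3 -m handwheel '.004 -.035 -.05 0 .4;0 0 -.025 0 .4;0 0 0 0 .4' | grep -E "pos|wrist"; python3 -m handwheel '0 0 -.025 0 .4;0 0 0 0 .4'| grep -E "pos|wrist";  python3 -m handwheel '0 0 -.02 0 .4;0 0 0 0 .4'| grep -E "pos|wrist"
```

```text
eef_pos: [574.2, 210.3, 150.4]
wrist_force: [1.8, -5.8, 0.0]
eef_pos: [574.2, 210.4, 150.3]
wrist_force: [-1.8, -7.7, 8.9]
eef_pos: [574.2, 210.3, 150.3]
wrist_force: [-3.8, -8.6, 15.2]
```

```bash
python3 -m handwheel '0 0 0 0 .2;0 0 0 0 0;0 0 0 0 0;0 0 .5 0 0;0 0 .8 0 0;0 -.3 .6 1 0;.06 -.5 0 1 0;.06 -.5 0 1 0;.06 -.5 0 1 0;.06 -.5 0 1 0;.06 -.5 0 1 0;.06 -.5 0 1 0' && python3 -m handwheel '.06 -.5 0 1 0;.06 -.5 0 1 0;.06 -.5 0 1 0;.06 -.5 0 1 0;.06 -.5 -.2 1 0;.1 -.5 -.2 1 0;.1 -.5 -.4 1 0;.1 -.5 -.4 1 0;.05 -.3 -.4 .8 0;0 0 0 0 0;0 0 0 0 0'
python3 - <<'E'
from h import *
boxes(32,50,"side");boxes(32,50); boxes(170,190)
E
```

```text
clock: 22.38
eef_pos: [588.4, 78.2, 224.3]
eef_rot: [3.141, -0.0, 2.363]
wrist_force: [0.7, 1.4, 0.4]
finger_gap: 93.9
finger_force: 0.0
clock: 23.3
eef_pos: [614.1, -92.9, 160.0]
eef_rot: [3.141, -0.002, 3.123]
wrist_force: [0.9, 0.3, 0.4]
finger_gap: 94.3
finger_force: 0.0
x738 y-191 z44.6 180x64 yaw-79.4 px[390. 220.] rgb[201.5 201.  191. ]
x617 y-98 z42.9 118x73 yaw-2.1 px[348. 216.] rgb[110. 115. 117.]
x616 y-271 z42.8 116x73 yaw-8.8 px[374. 245.] rgb[216. 128. 164.]
x290 y-199 z42.8 116x74 yaw-44.2 px[287. 269.] rgb[156. 131.  10.]
x457 y-448 z42.5 116x72 yaw-7.9 px[366. 302.] rgb[165. 173. 176.]
x298 y-575 z42.4 117x71 yaw35.0 px[347. 359.] rgb[212. 208.  10.]
x753 y-232 z43.7 76x71 yaw83.0 px[363. 140.] rgb[125. 125. 127.]
x615 y-268 z41.3 118x70 yaw-9.8 px[378. 179.] rgb[127.  86. 106.]
x454 y-446 z41.3 116x71 yaw-8.8 px[435. 227.] rgb[107. 112. 113.]
x296 y-574 z41.2 118x73 yaw35.0 px[479. 276.] rgb[127. 127.  37.]
x288 y-197 z41.5 116x71 yaw-45.2 px[359. 281.] rgb[104.  91.  34.]
x573 y211 z178.6 116x71 yaw-79.9 px[221. 186.] rgb[112. 116. 119.]
```

```bash
python3 -m handwheel '.05 -.1 -.7 0 0;0 0 -.8 0 0;0 0 -.8 0 0;0 0 -.7 0 0;0 0 -.5 0 0;0 0 -.22 0 0;0 0 -.02 0 0;0 0 0 0 .4;0 0 0 0 .4;0 0 0 0 .4;0 0 0 0 .4;0 0 0 0 .4' 20
```

```text
clock: 24.45
eef_pos: [617.0, -97.3, 12.2]
eef_rot: [-3.141, 0.002, 3.126]
wrist_force: [-1.3, -0.1, 7.0]
finger_gap: 70.0
finger_force: 20.0
```

```bash
python3 -m handwheel '0 0 .6 0 .4;0 0 .8 -1 .4;0 0 .8 -1 .4;0 0 .8 -1 .4;-.08 .3 .8 -1 .4;-.08 .4 .8 -1 .4;-.08 .4 .6 -1 .4;-.08 .5 .1 -1 .4;-.08 .5 0 -1 .4;-.08 .5 0 -1 .4;-.08 .5 0 -1 .4;-.08 .5 0 -1 .4' 25 && python3 -m handwheel '-.08 .5 0 -1 .4;-.08 .5 0 -1 .4;-.08 .5 0 -1 .4;-.07 .5 0 -1 .4;-.07 .5 0 -.8 .4;-.07 .5 0 0 .4;0 .5 0 0 .4;0 .5 0 0 .4;0 .1 0 0 .4;0 0 0 0 .4;0 0 0 0 .4'
```

```text
clock: 25.45
eef_pos: [590.3, 47.8, 223.1]
eef_rot: [3.142, -0.0, 2.162]
wrist_force: [-0.7, 0.3, -1.9]
finger_gap: 69.8
finger_force: 25.0
clock: 26.37
eef_pos: [572.6, 210.4, 222.8]
eef_rot: [-3.141, 0.0, 1.747]
wrist_force: [0.4, 0.4, -2.3]
finger_gap: 70.0
finger_force: 25.0
```

```bash
python3 -m handwheel '.02 .02 -.4 0 .4;0 0 -.3 0 .4;0 0 0 0 .4;0 0 0 0 .4'|grep -E "pos|wrist|rot"
python3 - <<'E'
from h import *
boxes(205,235)
E
```

```text
eef_pos: [573.3, 210.9, 194.3]
eef_rot: [-3.14, 0.0, 1.746]
wrist_force: [0.9, -0.7, -2.7]
x579 y169 z223.1 71x32 yaw11.7 px[234. 180.] rgb[64. 67. 68.]
x306 y-868 z209.9 247x199 yaw-6.6 px[605. 271.] rgb[118. 118. 119.]
x198 y791 z214.4 82x10 yaw2.9 px[  2. 321.] rgb[2. 3. 3.]
```

```bash
python3 -m handwheel '.005 .006 -.05 0 .4;0 0 -.02 0 .4;0 0 0 0 .4' | grep -E "pos|wrist"; python3 -m handwheel '0 0 -.02 0 .4;0 0 0 0 .4'| grep -E "pos|wrist"
```

```text
eef_pos: [573.8, 211.9, 192.2]
wrist_force: [0.6, -0.1, -1.9]
eef_pos: [573.8, 212.0, 191.3]
wrist_force: [0.5, 0.1, -1.8]
```

```bash
python3 -m handwheel '0 -.02 -.02 0 .4;0 0 -.02 0 .4;0 0 0 0 .4' | grep -E "pos|wrist"; python3 -m handwheel '0 0 -.02 0 .4;0 0 0 0 .4'| grep -E "pos|wrist"
```

```text
eef_pos: [573.8, 211.9, 191.3]
wrist_force: [-3.8, 4.2, 10.4]
eef_pos: [573.8, 211.9, 191.2]
wrist_force: [-6.7, 3.6, 15.7]
```

```bash
python3 -m handwheel '0 0 0 0 .2;0 0 0 0 0;0 0 0 0 0;0 0 .6 0 0;0 0 .9 0 0;0 -.4 .3 1 0;-.1 -.9 0 1 0;-.15 -.9 0 1 0;-.15 -.9 0 1 0;-.15 -.9 0 1 0;-.15 -.9 0 1 0;-.15 -.9 0 1 0' && python3 -m handwheel '-.15 -.9 0 1 0;-.15 -.9 0 1 0;-.15 -.9 -.1 1 0;-.15 -.9 -.2 1 0;-.15 -.9 -.2 1 0;-.15 -.9 -.2 1 0;-.15 -.9 -.3 1 0;-.15 -.9 -.3 .2 0;-.15 -.9 -.3 0 0;-.15 -.9 -.3 0 0;0 0 0 0 0;0 0 0 0 0'
python3 - <<'E'
from h import *
boxes(32,50,"side"); boxes(32,50);boxes(205,235)
E
```

```text
clock: 28.58
eef_pos: [539.1, -22.6, 260.8]
eef_rot: [-3.141, 0.0, 2.362]
wrist_force: [0.5, -0.1, 0.4]
finger_gap: 93.9
finger_force: 0.0
clock: 29.58
eef_pos: [478.7, -382.1, 183.4]
eef_rot: [3.14, -0.002, 2.984]
wrist_force: [0.2, -0.4, -0.3]
finger_gap: 93.9
finger_force: 0.0
x752 y-225 z45.3 94x70 yaw88.3 px[394. 223.] rgb[216.  215.  202.5]
x290 y-198 z42.7 117x75 yaw-45.1 px[287. 269.] rgb[160. 133.  10.]
x460 y-463 z42.7 117x73 yaw-8.8 px[369. 305.] rgb[110. 115. 117.]
x298 y-575 z42.5 117x71 yaw34.6 px[347. 359.] rgb[215. 213.  10.]
x760 y-173 z44.0 144x73 yaw81.9 px[348. 137.] rgb[126. 126. 127.]
x615 y-268 z41.2 117x71 yaw-8.9 px[377. 179.] rgb[127.  87. 106.]
x296 y-574 z41.3 118x73 yaw35.7 px[479. 276.] rgb[125. 125.  34.]
x572 y212 z220.6 117x71 yaw-80.1 px[219. 183.] rgb[110. 115. 117.]
x307 y-865 z209.9 249x201 yaw-7.6 px[606. 271.] rgb[122. 122. 122.]
x178 y791 z213.2 121x13 yaw3.3 px[  2. 326.] rgb[3.5 4.  3. ]
```

Box D has been knocked about 15 mm. I'll step aside for a clean top view.

```bash
python3 -m handwheel '0 1 0 0 0;0 1 0 0 0;0 1 0 0 0;0 0 0 0 0;0 0 0 0 0'
python3 - <<'E'
from h import *
boxes(32,50,"side"); boxes(32,50)
E
```

```text
clock: 30.15
eef_pos: [480.4, -258.6, 186.1]
eef_rot: [-3.141, 0.002, 2.99]
wrist_force: [-0.5, -0.1, -0.3]
finger_gap: 93.5
finger_force: 0.0
x742 y-197 z46.2 65x60 yaw-43.0 px[390. 218.] rgb[216.  214.5 203.5]
x617 y-270 z42.8 118x73 yaw-9.7 px[373. 245.] rgb[217. 129. 165.]
x290 y-198 z42.5 116x74 yaw-42.4 px[287. 269.] rgb[157. 131.  10.]
x459 y-464 z42.5 119x72 yaw-9.5 px[369. 305.] rgb[166. 174. 177.]
x298 y-575 z42.4 117x71 yaw35.4 px[347. 359.] rgb[213. 209.  10.]
x759 y-183 z44.1 130x72 yaw83.3 px[351. 137.] rgb[122.  122.5 124. ]
x620 y-269 z41.4 107x70 yaw-9.7 px[376. 174.] rgb[124.  85. 103.]
x456 y-462 z41.3 116x72 yaw-9.4 px[440. 226.] rgb[102. 107. 108.]
x295 y-574 z41.2 117x71 yaw35.2 px[478. 276.] rgb[123. 123.  35.]
```

```bash
python3 -m handwheel '-.1 -.85 -.2 -.14 0;-.1 -.85 -.2 0 0;-.1 -.85 -.2 0 0;-.1 -.85 -.2 0 0;-.1 -.85 -.2 0 0;-.1 -.83 -.2 0 0;0 0 0 0 0;0 0 0 0 0'
```

```text
clock: 30.92
eef_pos: [454.5, -465.8, 135.5]
eef_rot: [3.141, -0.001, 2.971]
wrist_force: [-0.0, 0.5, -0.5]
finger_gap: 94.1
finger_force: 0.0
```

```bash
python3 -m handwheel '.05 .09 -.7 0 0;0 0 -.8 0 0;0 0 -.7 0 0;0 0 -.5 0 0;0 0 -.35 0 0;0 0 -.05 0 0;0 0 0 0 0;0 0 0 0 .4;0 0 0 0 .4;0 0 0 0 .4;0 0 0 0 .4;0 0 0 0 .4' 20
```

```text
clock: 31.92
eef_pos: [458.1, -461.3, 14.2]
eef_rot: [-3.14, 0.002, 2.974]
wrist_force: [-1.0, -1.8, 7.0]
finger_gap: 70.0
finger_force: 20.0
```

```bash
python3 -m handwheel '0 0 .6 0 .4;0 0 .8 -1 .4;0 .2 .8 -1 .4;.1 .5 .8 -1 .4;.15 .7 .8 -1 .4;.15 .7 .8 -1 .4;.15 .7 .8 -1 .4;.15 .8 .8 -1 .4;.15 .8 .2 -1 .4;.15 .8 0 -1 .4;.15 .8 0 -1 .4;.15 .8 0 -1 .4' 25 && python3 -m handwheel '.15 .8 0 -1 .4;.15 .8 0 -1 .4;.15 .8 0 -1 .4;.15 .8 0 -.06 .4;.15 .8 0 0 .4;.15 .8 0 0 .4;.15 .8 0 0 .4;.15 .8 0 0 .4;.15 .8 0 0 .4;.15 .8 0 0 .4;0 0 0 0 .4;0 0 0 0 .4'
```

```text
clock: 32.92
eef_pos: [508.5, -192.0, 263.4]
eef_rot: [3.141, -0.0, 2.01]
wrist_force: [-0.9, 0.1, -1.5]
finger_gap: 69.7
finger_force: 25.0
clock: 33.92
eef_pos: [568.3, 127.6, 262.8]
eef_rot: [-3.141, -0.0, 1.75]
wrist_force: [0.0, 0.1, -2.1]
finger_gap: 70.0
finger_force: 25.0
```

```bash
python3 -m handwheel '.035 .6 0 -.03 .4;.035 .6 0 0 .4;.035 .5 0 0 .4;.03 .37 0 0 .4;0 0 0 0 .4;0 0 0 0 .4;0 0 -.35 0 .4;0 0 -.27 0 .4;0 0 0 0 .4;0 0 0 0 .4;0 0 0 0 .4'
```

```text
clock: 34.83
eef_pos: [574.3, 208.6, 239.0]
eef_rot: [3.141, -0.0, 1.744]
wrist_force: [-0.1, 0.0, -1.8]
finger_gap: 70.0
finger_force: 25.0
```

```bash
python3 -m handwheel '-.015 .045 0 0 .4;0 0 0 0 .4;0 0 -.05 0 .4;0 0 -.02 0 .4;0 0 0 0 .4'|grep -E "pos|wrist"; python3 -m handwheel '0 0 -.02 0 .4;0 0 0 0 .4'| grep -E "pos|wrist"
```

```text
eef_pos: [573.4, 210.9, 235.4]
wrist_force: [-0.6, 0.2, -1.8]
eef_pos: [573.4, 210.9, 235.2]
wrist_force: [-1.9, 0.3, 3.4]
```

```bash
python3 -m handwheel '0 0 -.03 0 .4;0 0 0 0 .2;0 0 0 0 0;0 0 0 0 0;0 0 .4 0 0;0 0 .7 0 0;0 -.3 .5 -1 .2;-.1 -.5 0 -1 .4;-.1 -.5 0 -1 .6;-.1 -.5 0 -1 .8;-.1 -.5 0 -1 1;-.1 -.5 0 -1 1' && python3 -m handwheel '-.1 -.5 0 -1 1;-.1 -.5 0 -1 1;-.1 -.5 0 -1 1;-.1 -.5 0 -1 1;-.1 -.5 0 -1 1;-.1 -.5 0 -1 1;-.1 -.5 0 -1 1;-.1 -.5 -.3 -1 1;-.1 -.5 -.3 -1 1;-.1 -.5 -.3 -1 1;-.1 -.5 -.3 -1 1;0 0 0 -1 1' && python3 -m handwheel '0 0 0 0 1;0 0 0 0 1'
python3 - <<'E'
from h import *
sh=camera("top");np.savez("pics/top2.npz",p=sh[0],d=sh[1])
boxes(245,275,shot=sh)
p,d=sh;w=W("top",d)
c=(602.5,80.8);a=np.arctan2(.176,.984)
R=np.array([[np.cos(a),np.sin(a)],[-np.sin(a),np.cos(a)]])
q=w[...,:2]@R.T-np.array(c)
for lo,hi in((120,134),(140,170)):
    m=((w[...,2]>lo)&(w[...,2]<hi)&(d>0)&(abs(q).max(-1)<140)).astype(np.uint8)
    k,l,st,_=cv2.connectedComponentsWithStats(m)
    for j in range(1,k):
        if st[j,4]>20:
            (x,y),(A,B),t=cv2.minAreaRect(q[l==j].astype(np.float32));print(f"{st[j,4]} {x:.1f} {y:.1f} {A:.0f}x{B:.0f} t{t:.0f} z{np.median(w[l==j][:,2]):.0f}",q[l==j].min(0).round(),q[l==j].max(0).round())
cv2.imwrite("pics/t2.png",cv2.resize(p[130:250,170:370,::-1],None,fx=3.9,fy=3.9,interpolation=cv2.INTER_CUBIC))
s,_=camera("side");cv2.imwrite("pics/s2.png",cv2.resize(s[100:240,230:370,::-1],None,fx=4,fy=4,interpolation=cv2.INTER_CUBIC))
E
```

```text
clock: 36.42
eef_pos: [553.2, 97.9, 297.4]
eef_rot: [-3.142, 0.0, 1.217]
wrist_force: [1.3, 0.3, 0.2]
finger_gap: 57.4
finger_force: 0.0
clock: 37.42
eef_pos: [508.2, -123.6, 247.1]
eef_rot: [-3.141, 0.003, 0.167]
wrist_force: [0.3, -0.0, -0.2]
finger_gap: 0.3
finger_force: 0.0
clock: 37.58
eef_pos: [509.6, -121.1, 249.8]
eef_rot: [3.142, -0.0, 0.176]
wrist_force: [-0.7, 1.1, 0.2]
finger_gap: 0.8
finger_force: 0.0
x654 y-930 z260.8 136x126 yaw56.3 px[619. 143.] rgb[60. 61. 61.]
x572 y211 z262.5 117x72 yaw-79.9 px[216. 180.] rgb[105. 109. 111.]
104 107.7 -102.1 39x30 t89 z124 [  93. -122.] [123. -83.]
225 -3.7 -108.9 37x184 t86 z123 [ -96. -122.] [ 89. -85.]
40 90.2 100.2 36x15 t0 z123 [72. 92.] [108. 108.]
36 -36.4 33.8 92x2 t90 z127 [-37. -12.] [-35.  80.]
98 -62.6 100.4 90x16 t3 z123 [-108.   92.] [-18. 108.]
63 -120.0 -102.3 16x40 t0 z129 [-128. -122.] [-112.  -82.]
96 0.5 -90.7 9x96 t90 z154 [-47. -95.] [ 48. -86.]
125 -28.4 20.5 56x143 t25 z154 [-48. -32.] [27. 92.]
82 -109.0 -101.7 45x17 t86 z161 [-118. -124.] [-100.  -79.]
```

View pics/t2.png

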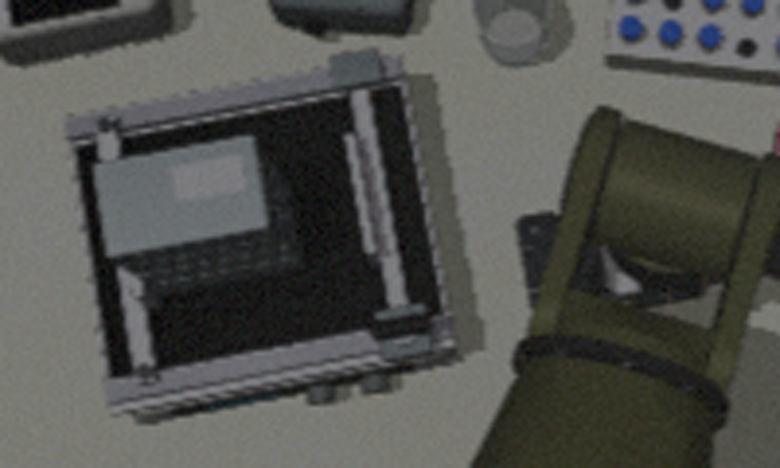

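View pics/s2.png

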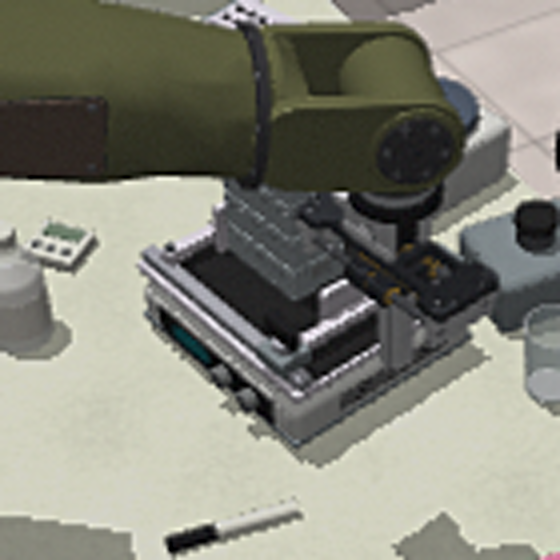

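The column stands square at crop (185,190), all four seams are visible in the side view, and the bar is open at crop (385,200). The gripper body would hit the column if I gripped the handle lengthwise. So I'll push the carriage from behind with closed fingers at yaw 10°, then swing the handle with a finger.

```bash
python3 -m handwheel '-.08 .8 0 0 1;-.08 .8 0 0 1;-.08 .8 0 0 1;-.08 .8 0 0 1;0 .5 0 0 1;0 0 0 0 1;0 0 0 0 1;0 0 -.7 0 1;0 0 -.7 0 1;0 0 0 0 1' 20
```

```text
clock: 38.52
eef_pos: [494.8, 26.1, 189.3]
eef_rot: [-3.14, 0.007, 0.174]
wrist_force: [-0.4, -0.4, -1.9]
finger_gap: 0.3
finger_force: 0.0
```

```bash
python3 -m handwheel '.04 .03 0 0 1;0 0 0 0 1;0 0 -.6 0 1;0 0 -.6 0 1;0 0 -.4 0 1;0 0 -.2 0 1;0 0 0 0 1;0 0 0 0 1'
```

```text
clock: 39.18
eef_pos: [499.0, 27.9, 123.0]
eef_rot: [3.141, -0.002, 0.174]
wrist_force: [0.1, 0.6, 0.2]
finger_gap: 0.5
finger_force: 0.0
```

```bash
python3 -m handwheel '-.04 0 -.2 0 1;0 0 0 0 1;-.044 .246 0 0 1;-.044 .246 0 0 1;-.044 .246 0 0 1;-.044 .246 0 0 1;-.044 .246 0 0 1;0 0 0 0 1;0 0 0 0 1' && python3 -m handwheel '-.022 .123 0 0 1;0 0 0 0 1;0 0 0 0 1'
```

```text
clock: 39.93
eef_pos: [487.8, 78.1, 113.8]
eef_rot: [-3.141, -0.0, 0.175]
wrist_force: [-0.1, 0.2, 0.2]
finger_gap: 0.4
finger_force: 0.0
clock: 40.18
eef_pos: [487.0, 82.2, 113.6]
eef_rot: [-3.141, 0.0, 0.174]
wrist_force: [0.9, -0.2, 0.1]
finger_gap: 0.3
finger_force: 0.0
```

```bash
python3 -m handwheel '-.009 .049 0 0 1;0 0 0 0 1' | grep -E "pos|wrist"; for i in 1; do python3 -m handwheel '-.009 .049 0 0 1;0 0 0 0 1'| grep -E "pos|wrist"; python3 -m handwheel '-.004 .025 0 0 1;0 0 0 0 1'| grep -E "pos|wrist"; python3 -m handwheel '-.004 .025 0 0 1;0 0 0 0 1'| grep -E "pos|wrist"; python3 -m handwheel '-.004 .025 0 0 1;0 0 0 0 1'| grep -E "pos|wrist"; done
```

```text
eef_pos: [486.8, 83.2, 113.7]
wrist_force: [1.0, -6.9, 0.5]
eef_pos: [486.9, 83.5, 113.9]
wrist_force: [2.7, -22.3, 1.8]
eef_pos: [486.9, 83.6, 113.9]
wrist_force: [3.3, -30.6, 2.7]
eef_pos: [486.9, 83.7, 114.0]
wrist_force: [4.3, -37.6, 3.5]
eef_pos: [486.9, 83.9, 114.1]
wrist_force: [5.2, -45.2, 4.2]
```

```bash
cat > sh.py <<'E'
from h import *
def look(name=None):
    p,d=camera("top");w=W("top",d)
    a=np.arctan2(.176,.984);R=np.array([[np.cos(a),np.sin(a)],[-np.sin(a),np.cos(a)]])
    q=w[...,:2]@R.T-np.array((602.5,80.8))
    for lo,hi in((140,170),(245,275)):
        m=((w[...,2]>lo)&(w[...,2]<hi)&(d>0)&(abs(q).max(-1)<140)).astype(np.uint8)
        k,l,st,_=cv2.connectedComponentsWithStats(m)
        for j in range(1,k):
            if st[j,4]>20:
                (x,y),(A,B),t=cv2.minAreaRect(q[l==j].astype(np.float32));print(f"{st[j,4]} {x:.1f} {y:.1f} {A:.0f}x{B:.0f} t{t:.0f} z{np.median(w[l==j][:,2]):.0f}",q[l==j].min(0).round(),q[l==j].max(0).round())
    if name:
        cv2.imwrite(name,cv2.resize(p[130:250,170:310,::-1],None,fx=4.5,fy=4.5,interpolation=cv2.INTER_CUBIC))
E
python3 -c "
from sh import *;look('pics/t3.png')"
```

```text
82 12.5 -35.4 66x9 t0 z155 [-20. -40.] [ 46. -31.]
67 -41.5 54.3 77x17 t86 z155 [-48.  15.] [-31.  92.]
1101 -2.2 25.9 72x117 t0 z263 [-38. -33.] [34. 84.]
```

The bar face is snug at ys = -31, touching the column. I'll back off, rise, and step inboard of the handle's rear end.

```bash
python3 -m handwheel '.044 -.246 0 0 1;0 0 0 0 1;0 0 .35 0 1;0 0 .35 0 1;0 0 0 0 1;.22 .04 0 0 1;.223 .04 0 0 1;0 0 0 0 1;0 0 0 0 1'; python3 -c "
from sh import *;look('pics/t3.png')
P=read_state()['eef_pos'];print(.984*P[0]+.176*P[1]-494,-.176*P[0]+.984*P[1]-33.8)"
```

```text
clock: 41.82
eef_pos: [505.4, 82.6, 140.6]
eef_rot: [-3.141, 0.002, 0.174]
wrist_force: [-0.8, 0.3, 0.1]
finger_gap: 0.7
finger_force: 0.0
44 27.9 -35.4 9x38 t89 z154 [  9. -40.] [ 47. -31.]
63 -42.0 58.1 69x15 t87 z154 [-48.  23.] [-33.  93.]
993 -2.6 26.1 72x117 t0 z263 [-38. -33.] [33. 85.]
17.54252350182287 -41.48234601642861
```

```bash
python3 -m handwheel '-.042 .234 0 0 1;0 0 0 0 1;0 0 0 0 1'|grep -E "pos|wrist"; for i in 1; do python3 -m handwheel '-.123 -.022 0 0 1;0 0 0 0 1;0 0 0 0 1'|grep -E "pos|wrist"; python3 -m handwheel '-.123 -.022 0 0 1;0 0 0 0 1;0 0 0 0 1'|grep -E "pos|wrist"; python3 -m handwheel '-.123 -.022 0 0 1;0 0 0 0 1;0 0 0 0 1'|grep -E "pos|wrist"; done;python3 -c "
from sh import *
P=read_state()['eef_pos'];print(.984*P[0]+.176*P[1]-494,-.176*P[0]+.984*P[1]-33.8)"
```

```text
eef_pos: [503.6, 92.4, 141.5]
wrist_force: [4.2, 1.6, -3.1]
eef_pos: [498.7, 90.8, 141.6]
wrist_force: [4.0, -0.6, -2.4]
eef_pos: [493.8, 90.0, 141.7]
wrist_force: [2.9, 0.1, -2.9]
eef_pos: [489.0, 89.1, 141.9]
wrist_force: [3.9, -0.9, -0.1]
2.81695777697081 -32.20961591217444
```

```bash
for i in 1; do python3 -m handwheel '-.09 .034 0 0 1;0 0 0 0 1'|grep -E "pos|wrist"; python3 -m handwheel '-.09 .034 0 0 1;0 0 0 0 1;0 0 0 0 1'|grep -E "pos|wrist"; python3 -m handwheel '-.097 .1 0 0 1;0 0 0 0 1;0 0 0 0 1'|grep -E "pos|wrist"; done;python3 -c "
from sh import *
P=read_state()['eef_pos'];print(.984*P[0]+.176*P[1]-494,-.176*P[0]+.984*P[1]-33.8)
look()
p,d=camera('side');cv2.imwrite('pics/s3.png',cv2.resize(p[110:220,240:350,::-1],None,fx=5,fy=5,interpolation=cv2.INTER_CUBIC))"
```

```text
eef_pos: [485.4, 90.4, 141.9]
wrist_force: [4.1, -1.7, -0.0]
eef_pos: [481.9, 91.8, 141.9]
wrist_force: [4.7, -0.5, 0.2]
eef_pos: [477.9, 95.6, 141.9]
wrist_force: [4.1, -2.1, 0.5]
-6.907912046124125 -23.8319553073255
82 12.1 -35.5 9x70 t90 z154 [-23. -40.] [ 47. -31.]
51 -42.0 64.2 57x16 t85 z154 [-48.  35.] [-32.  92.]
1106 -2.4 25.7 117x72 t89 z263 [-39. -33.] [34. 84.]
```

View pics/s3.png

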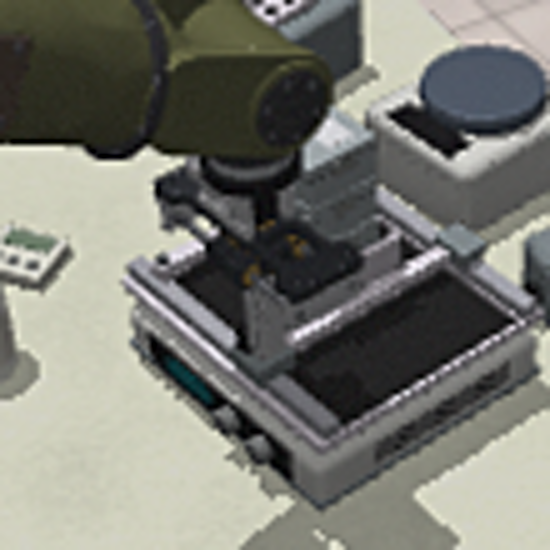

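```bash
for i in 1; do python3 -m handwheel '-.009 .049 0 0 1;0 0 0 0 1'|grep -E "pos|wrist"; python3 -m handwheel '-.009 .049 0 0 1;0 0 0 0 1'|grep -E "pos|wrist"; python3 -m handwheel '-.009 .049 0 0 1;0 0 0 0 1'|grep -E "pos|wrist"; done
```

```text
eef_pos: [477.1, 97.2, 141.8]
wrist_force: [0.6, -8.3, 3.6]
eef_pos: [476.5, 98.5, 141.8]
wrist_force: [-3.2, -12.8, 6.9]
eef_pos: [476.4, 98.9, 141.9]
wrist_force: [-1.1, -25.5, 8.2]
```

```bash
python3 -m handwheel '.053 -.295 0 0 1;0 0 0 0 1;0 0 1 0 1;0 -.3 .9 0 1;0 -1 0 0 1;0 -1 0 0 1;0 -1 0 0 1;0 -1 0 0 1;0 -1 0 0 1;0 0 0 0 1;0 0 0 0 1'|grep -E "pos|wrist";python3 -c "
from sh import *
look('pics/t4.png')"
```

```text
eef_pos: [478.3, -123.1, 217.1]
wrist_force: [-1.2, 0.5, -0.2]
208 -0.8 26.1 94x133 t0 z154 [-48. -40.] [46. 92.]
81 -107.2 -47.2 18x46 t84 z161 [-131.  -56.] [-84. -38.]
1105 -2.2 25.6 118x73 t90 z263 [-39. -33.] [34. 85.]
```

View pics/t4.png

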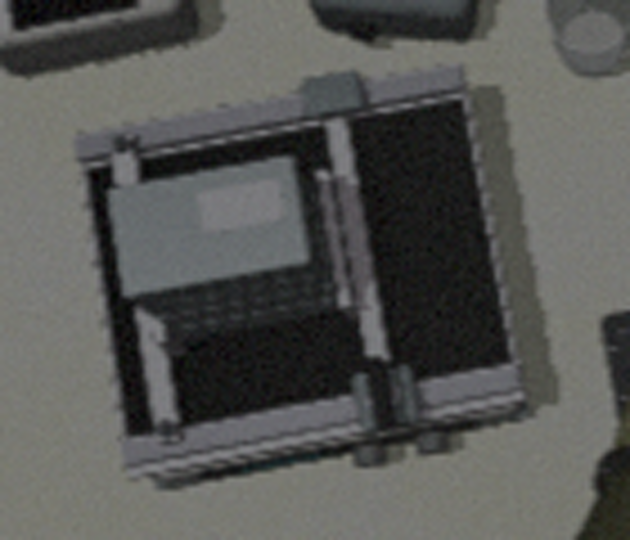

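Run:
```python
from h import *
f=np.load("pics/top0.npz")
def ang(p,d):
    w=W("top",d);a=np.arctan2(.176,.984);R=np.array([[np.cos(a),np.sin(a)],[-np.sin(a),np.cos(a)]])
    q=w[...,:2]@R.T-np.array((602.5,80.8))
    m=(w[...,2]>157)&(w[...,2]<168)&(d>0)&(abs(q[...,0]+108)<35)&(q[...,1]<80)
    pts=q[m];c=pts-pts.mean(0);u,s,v=np.linalg.svd(c,full_matrices=False);print(len(pts),pts.mean(0).round(1),(s/np.sqrt(len(pts))*3.46).round(1),np.degrees(np.arctan2(v[0,1],v[0,0]))%180)
ang(f["p"],f["d"]);ang(*[np.load("pics/top1.npz")[k] for k in "pd"])
ang(*camera("top"));ang(*camera("top"))
```

```text
90 [-108.2 -282.2] [1712.6   46.4] 89.7036981765516
91 [-108.7 -402. ] [1556.1   34.2] 89.82068964783704
91 [-108.1 -363. ] [1636.8   50.3] 90.03165879469645
90 [-107.5 -343.2] [1603.4   50.7] 90.08938383010373
```

Outliers spoiled the window, so I'll restrict it.

```bash
cat > ang.py <<'E'
from h import *
def ang(p,d):
    w=W("top",d);a=np.arctan2(.176,.984);R=np.array([[np.cos(a),np.sin(a)],[-np.sin(a),np.cos(a)]])
    q=w[...,:2]@R.T-np.array((602.5,80.8))
    m=(w[...,2]>157)&(w[...,2]<168)&(d>0)&(abs(q[...,0]+108)<35)&(abs(q[...,1])<130)
    pts=q[m];c=pts-pts.mean(0);u,s,v=np.linalg.svd(c,full_matrices=False);print(len(pts),pts.mean(0).round(1),(s/np.sqrt(len(pts))*3.46).round(1),np.degrees(np.arctan2(v[0,1],v[0,0]))%180)
E
python3 - <<'E'
from ang import *
for k in "01": f=np.load(f"pics/top{k}.npz");ang(f["p"],f["d"])
for i in range(3):ang(*camera("top"))
E
```

```text
65 [-106.8   24.6] [44.5 12.5] 12.905731531934919
63 [-107.9 -102.4] [46.2 12.3] 89.64889777244173
62 [-108.6  -47.7] [46.1 12.4] 179.0558468743206
64 [-108.6  -47.8] [44.1 12.9] 179.25679114122403
62 [-106.7  -47.7] [44.9 12.4] 179.41591933717947
```

The knob now reads 90.4° from the loose position, so it is fully tight. The bar is snug at crop (350,250). One last check of the column from the side.

```bash
python3 -m handwheel '-.3 -1 .3 0 1;-.3 -1 .3 0 1;-.3 -1 0 0 1;-.3 -1 0 0 1;0 -1 0 0 1;0 0 0 0 1;0 0 0 0 1'|grep -E "pos|wrist"
python3 - <<'E'
from h import *
p,d=camera('side');cv2.imwrite('pics/s4.png',cv2.resize(p[100:230,240:370,::-1],None,fx=4.5,fy=4.5,interpolation=cv2.INTER_CUBIC))
boxes(25,100)
E
```

```text
eef_pos: [431.6, -319.2, 240.1]
wrist_force: [0.3, -0.2, -0.3]
x836 y360 z82.3 169x150 yaw11.1 px[190. 123.] rgb[69. 70. 67.]
x837 y-418 z69.1 221x124 yaw81.1 px[421. 112.] rgb[104.  78.  54.]
x832 y122 z72.9 149x121 yaw-5.2 px[258. 116.] rgb[76. 81. 83.]
x717 y619 z87.9 201x161 yaw17.3 px[108. 158.] rgb[63. 67. 69.]
x774 y-18 z65.4 65x47 yaw-84.5 px[300. 128.] rgb[85. 87. 86.]
x759 y-186 z45.5 170x73 yaw82.2 px[351. 137.] rgb[109. 110. 118.]
x598 y92 z94.3 200x86 yaw10.0 px[265. 183.] rgb[28. 28. 28.]
x658 y230 z94.7 130x37 yaw-84.0 px[223. 163.] rgb[27. 27. 27.]
x614 y-268 z41.2 117x71 yaw-9.0 px[377. 179.] rgb[123.  84. 102.]
x598 y-696 z75.6 124x85 yaw-5.4 px[511. 181.] rgb[ 94. 103. 113.]
x614 y322 z94.5 88x21 yaw4.7 px[192. 177.] rgb[34. 35. 35.]
x605 y-415 z58.0 50x45 yaw-86.4 px[423. 180.] rgb[ 39.  59. 116.]
x515 y302 z94.3 109x24 yaw10.5 px[197. 210.] rgb[27. 27. 27.]
x508 y204 z94.5 131x62 yaw-79.5 px[229. 212.] rgb[25. 25. 24.]
x447 y-676 z76.0 121x85 yaw5.5 px[509. 227.] rgb[ 94. 103. 113.]
x454 y162 z61.0 270x26 yaw-79.9 px[244. 228.] rgb[71. 71. 71.]
x318 y-761 z77.4 270x38 yaw-5.5 px[539. 270.] rgb[19. 33. 35.]
x295 y-574 z40.9 117x74 yaw35.3 px[478. 276.] rgb[121. 121.  34.]
x312 y335 z67.9 69x26 yaw3.8 px[188. 277.] rgb[59. 58. 56.]
x266 y-393 z77.0 82x73 yaw-63.9 px[427. 288.] rgb[105. 106. 107.]
x149 y793 z64.3 180x21 yaw3.1 px[ 34. 334.] rgb[3. 3. 3.]
x48 y-718 z79.0 241x127 yaw-15.7 px[534. 358.] rgb[24. 48. 84.]
x-26 y669 z58.4 55x15 yaw62.0 px[ 72. 395.] rgb[51. 53. 51.]
```

View pics/s4.png

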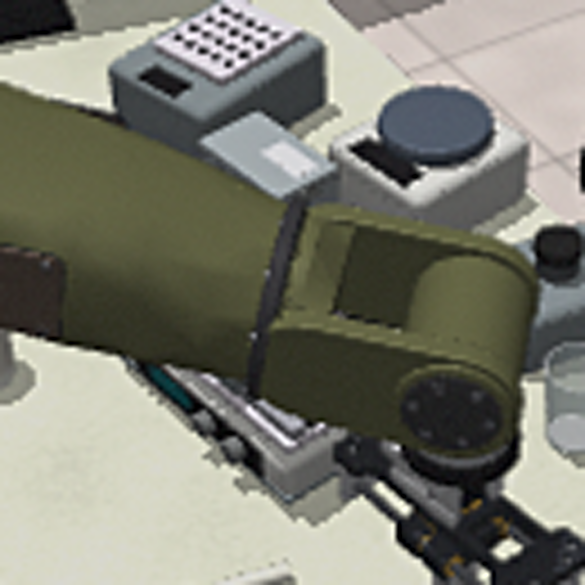

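The arm blocks the side view here, with only the top lid showing at crop (270,150). I'll check flushness per level from the top depth instead.

Run:
```python
from h import *
D=np.median([camera("top")[1] for _ in range(5)],0)
w=W("top",D);a=np.arctan2(.176,.984);R=np.array([[np.cos(a),np.sin(a)],[-np.sin(a),np.cos(a)]])
q=w[...,:2]@R.T-np.array((602.5,80.8))
for lo in (100,142,184,226):
    z=(w[...,2]>lo+4)&(w[...,2]<lo+33)
    s=z&(q[...,1]>-20)&(q[...,1]<70)&(abs(q[...,0]+36)<8); e=z&(abs(q[...,0])<28)&(abs(q[...,1]+31)<6)
    print(lo,s.sum(),q[s][:,0].mean().round(2),np.polyfit(q[s][:,1],q[s][:,0],1)[0].round(3),e.sum(),q[e][:,1].mean().round(2) if e.any() else None)
```

```text
100 56 -36.63 -0.004 0 None
142 64 -36.52 -0.0 52 -33.4
184 69 -36.68 0.005 21 -30.66
226 73 -37.13 0.004 28 -31.76
```

```bash
python3 -c "
from cell import *
print(sign_off())"
```

```text
the job is handed in; nothing more can be done
None
```

I handed the job in at about 45 s of the 210 s limit: all four closed blot boxes are stacked on the shaker against the fixed stop, in line to about 1 mm and within about 2 mm of mid-width. The clamp bar is snug against them and the T-knob reads fully tight. I brushed nothing else on the bench that I noticed, but I only spot-checked the bystanders at the end, and the verdict itself was not shown.

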